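Turn the embossing press just past its heavy point

TASK

A red card strip lies in the embossing press, the machine with the larger, spoked flywheel. Turn that flywheel, which has an upright crank handle, anticlockwise seen from above: it grows heavy until the handle comes abreast of the brass pointer, then eases; stop just past the pointer, about 20 degrees, so that the die stays down on the card, and let go. Do not turn it on towards its far stop, and leave the hole punch beside it (smaller, solid disc wheel) as it is.

Things in the scene. Friction and masses are not known exactly. Their poses are not given: they have to be found in the camera images.
- press_wheel (a joint): angle (rad) of the press's spoked steel flywheel (210 mm wide, rim 168 to 188 mm above the table), growing anticlockwise from above, -1.6 to 1.1. 0: heaviest, handle abreast of the brass pointer. Starts at -1.45 to -0.65. Load at the handle 3 N, rising to 6.5 N at 0, 4 N from 0.25 to 0.6, where a cam holds the die down, then the die rises again. It stays where it is left.
- crank_handle (a point): centre of the press's upright wooden crank handle: a cylinder 24 mm in diameter, 50 mm high (196 to 246 mm above the table), 80 mm from the wheel's axle, free to spin on its pin, so a gripper may hold it without turning. The crank boss under it reaches 190 mm above the table.
- press_axle (a point): point on the upright axle of the press's flywheel, 221 mm above the table, level with the handle's centre. Its x axis points from the axle to the brass pointer, a 16 mm wide upright finger 122 mm out, just beyond the rim, top at 186 mm. The press (grey, base 190 x 160 mm, red strip through it) is fixed to the table, left or right of the robot's middle.
- punch_handle (a point): centre of the wooden handle (22 mm wide, 36 mm high, top 204 mm above the table) on the wheel of the hole punch, the other grey machine, on the other side: a solid steel disc of 140 mm, handle 52 mm from its axle; no card, no pointer. To be left as it is.

How it is judged (in metres and radians):
At the end, for the whole second after the job is handed in: The embossing press's flywheel is at rest with its handle 6 to 34 degrees (0.1 to 0.6 rad) past the brass pointer (value of joint press_wheel between 0.1 and 0.6 rad and velocity of joint press_wheel between -0.1 and 0.1 rad/s); the robot touches nothing.
It fails at once if the flywheel of the embossing press is turned on towards its far stop (beyond 0.85 rad, 49 degrees past the pointer) (value of joint press_wheel above 0.85 rad).
It fails at once if the hole punch's wheel is turned (its handle moved more than 10 mm) (distance of punch_handle from where it was at the start of the episode above 0.01 m).
It also fails if it takes over 35 s, if anything falls off the work surface, if the arm or the gripper's body presses on something with over 40 N, if the wrist force passes 120 N, or if a joint passes its speed limit or range.

ROBOT

A 7-joint arm with a two-finger parallel gripper is mounted at the origin on the work surface. World frame = base frame: x ahead of the robot, y to its left, z up, the work surface at z = 0. Lengths are in m, angles in degrees, forces in N, time in s.
With the tool pointing down it reaches from about 0.35 to 0.9 m from the base axis. Payload 7.2 kg.
Tool frame: the origin (TCP) lies midway between the tips of the shut fingers; the grasp point (between the pads) lies 19 mm behind it (grasp_offset is the distance from the TCP to the grasp point, in m); z points along the fingers, y is the line along which they close (so a half turn about z gives the same grasp; the last joint's range is limited). The gripper opens to 85 mm and grips with 20 to 120 N. Pads are 22 mm wide; open, the fingers measure 114 mm over their backs; the gripper's body (76 mm by 85 mm) begins 54 mm behind the grasp point. The pads swing forward as they close: fully open they stand 13 mm farther back than shut.
Start: joints at [64.103, 23.554, -0.728, 91.456, 0.321, 64.991, -4.71], TCP at [0.234, -0.58, 0.231] pointing down, gripper open.
Joint ranges: [-169.25, 169.25], [-16.82, 113.86], [-84.01, 82.57], [7.8, 145.47], [-59.2, 239.2], [7.22, 106.19], [-163.78, 163.78]. Speed limits (degrees/s): [136.94, 136.94, 172.46, 172.46, 180, 180, 180].

INTERFACE

Orientations are given as [roll, pitch, yaw] about the fixed x, y, z axes, in that order (R = Rz(yaw) Ry(pitch) Rx(roll)).
In Python, from workcell import * gives the robot as it stands.
- The arm moves only by the shell command python3 -m jog 'ROWS' [FORCE]. ROWS is JSON, a list of rows, each an object of numbers: "wx", "wy", "wz": the turn, a rotation vector about the tool's x, y, z in degrees; "tx", "ty", "tz": the shift along the tool's x, y, z in m; "fingers": the opening, from 0 (shut) to 1 (fully open). In form: [{"wx": .., "wy": .., "wz": .., "tx": .., "ty": .., "tz": .., "fingers": ..}, ...]. A call has 1 to 8 rows; each row is the pose to reach, as a shift and turn from the pose commanded when the call began, along the tool's axes at that moment; what a row does not reach only later rows make up. A row lasts 1/8 s, in which the tool goes at most 62.5 mm and 10.7 degrees, less where a joint would pass 70% of its speed; a pose out of reach is approached as far as the arm can. A call with a gripper value outside its range is refused whole. The fingers move at their own pace and stop on an object; FORCE is the grip in N (left out, the last holds). Time passes only in rows, so rows that repeat a pose let the fingers close. It gives the time, the measured TCP pose, the force, the opening and the grip force at its end, in the units of the state.
- sense(): the state, without advancing time (a new reading comes with each control period).
- capture(name): name is "scene" or "top"; returns a dict with "frame" (400x640x3 uint8, red, green, blue), "fx", "fy", "cx", "cy" (pixels), "rvec" (rotation vector, rad) and "tvec" (3), from world to camera coordinates, as OpenCV has them. Camera axes: x right, y down, z forward; pixel columns grow to the right and rows downward; lengths in m; the calibration is good to about 2 mm. A picture is of the moment at which its call begins. There is no depth.
- sign_off(): hands the job in; it is judged then, once.
The state is a dict: "t": time; "joint_pos": joint angles; "joint_vel": joint speeds; "joint_torque": joint torques, N m; "position": TCP position; "eef_rot": TCP orientation; "ft_force": force on the tool from outside, world axes, zero at the start; "ft_torque": the same for the moment, N m; "finger_gap": finger opening in m; "gripper_force": force on a finger pad.
Only numpy, scipy, OpenCV 4.12 (cv2) and the standard library are available. Lean on these libraries where they do the work, as an engineer would, in place of code of your own. Each camera call takes 0.05 s, during which the arm holds its last target. There are 200 camera calls.

## Working session

There is one attempt and no reset: what is moved stays moved. The work goes in short steps, Python scripts to look and compute and a shell command to move; the robot and the scene stay as the last step left them, time stands still between calls to the robot, and variables do not carry over. Pictures are saved under pics/ and viewed, at most 10 in all, crops included, and the job is handed in when it is done.

```bash
mkdir -p pics
cat > h.py <<'E'
from workcell import *
import numpy as np, cv2
def ray(c,u,v,z):
    R=cv2.Rodrigues(np.array(c["rvec"],float))[0]; t=np.array(c["tvec"],float).ravel()
    o=-R.T@t; d=R.T@np.array([(u-c["cx"])/c["fx"],(v-c["cy"])/c["fy"],1]); return o+d*(z-o[2])/d[2]
def proj(c,p):
    K=np.array([[c["fx"],0,c["cx"]],[0,c["fy"],c["cy"]],[0,0,1]],float)
    return cv2.projectPoints(np.array(p,float).reshape(-1,1,3),np.array(c["rvec"],float),np.array(c["tvec"],float),K,None)[0].reshape(-1,2)
def save(c,n): cv2.imwrite("pics/"+n,c["frame"][:,:,::-1])
E
python3 - <<'E'
from h import *
for n in("scene","top"):
    c=capture(n);save(c,n+"0.png");print(n,c["fx"],ray(c,320,200,0.2))
s=sense();print(s["t"],s["position"],s["eef_rot"])
E
```

```text
scene 442.20836811141174 [ 0.56236971 -0.0266577   0.2       ]
top 506.91990105048404 [ 0.57045441 -0.01315338  0.2       ]
0.1 [ 0.23382876 -0.57913393  0.2305194 ] [-1.79916318e+02  6.75895367e-03  2.19919537e+01]
```

View pics/top0.png

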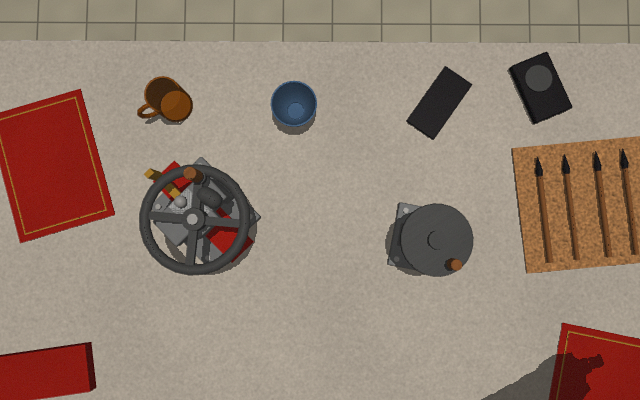

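View pics/scene0.png

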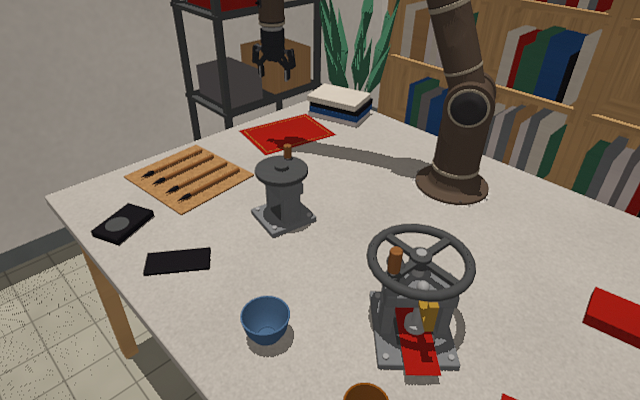

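The top view shows the press at about (194,219) with its handle at (190,173) and the brass pointer near (150,175). The punch is at (437,240). In this view image up is +x and left is +y.

Run:
```python
from h import *
c=capture("top");f=c["frame"]
cv2.imwrite("pics/crop1.png",cv2.resize(f[140:290,120:280,::-1],None,fx=4,fy=4,interpolation=cv2.INTER_CUBIC))
hsv=cv2.cvtColor(f,cv2.COLOR_RGB2HSV)
def comps(m,n):
    k,l,s,ce=cv2.connectedComponentsWithStats(m)
    for i in range(1,k):
        if s[i,4]>15: print(n,s[i],ce[i].round(1))
roi=np.zeros(f.shape[:2],np.uint8);roi[150:290,130:270]=255
comps(cv2.inRange(hsv,(7,110,50),(15,255,255))&roi,"wood")
comps(cv2.inRange(hsv,(18,110,50),(30,255,255))&roi,"brass")
m=cv2.inRange(hsv,(0,0,20),(179,80,95))&roi
cs,_=cv2.findContours(m,cv2.RETR_EXTERNAL,cv2.CHAIN_APPROX_NONE)
g=cv2.cvtColor(f,cv2.COLOR_RGB2GRAY)
for p2 in(20,30,): print(cv2.HoughCircles(g[140:300,110:280],cv2.HOUGH_GRADIENT_ALT,1,20,param1=150,param2=0.5,minRadius=40,maxRadius=65))
print(f[173,188:194].tolist(),f[176,148:156].tolist())
for z in(.188,.221,.246): print(z,ray(c,194,219,z),ray(c,190,172,z))
```

```text
wood [183 167  20  15 216] [192.4 174.1]
brass [144 169  18  11 129] [152.4 173.8]
brass [165 183  16  16 126] [172.  190.3]
[[[82.       76.       55.663902]
  [82.       76.       45.29157 ]]]
[[[82.       76.       55.663902]
  [82.       76.       45.29157 ]]]
[[123, 79, 45], [128, 82, 44], [130, 82, 47], [129, 80, 45], [128, 81, 45], [129, 81, 47]] [[159, 118, 43], [138, 102, 40], [80, 60, 29], [65, 50, 25], [66, 51, 24], [66, 51, 20], [66, 51, 26], [68, 53, 23]]
0.188 [0.53417416 0.22137631 0.188     ] [0.62211411 0.23096276 0.188     ]
0.221 [0.53339041 0.21266962 0.221     ] [0.61825406 0.22192072 0.221     ]
0.246 [0.53279666 0.20607364 0.246     ] [0.61532978 0.21507069 0.246     ]
```

View pics/crop1.png

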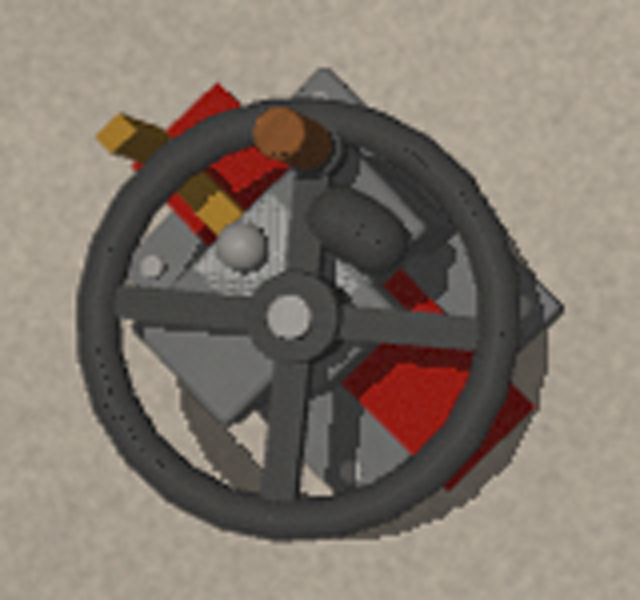

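Run:
```python
from h import *
c=capture("top");f=c["frame"]
hsv=cv2.cvtColor(f,cv2.COLOR_RGB2HSV)
# rim: dark steel, outer edge by radial scan from inside out, last dark-to-bright edge near 55 px
g=cv2.cvtColor(f,cv2.COLOR_RGB2GRAY).astype(np.float32)
P=[]
for a in np.radians(range(95,265,3)):   # left side and others over plain table
    r=np.arange(48,62,.25); x=(194.6+r*np.cos(a)).astype(np.float32); y=(219.6+r*np.sin(a)).astype(np.float32)
    v=cv2.remap(g,x[None],y[None],cv2.INTER_LINEAR)[0]; d=v[4:]-v[:-4]; i=d.argmax()
    if d[i]>15: P.append(ray(c,x[i+2],y[i+2],.178)[:2])
P=np.array(P); A=np.c_[2*P,np.ones(len(P))]; s=np.linalg.lstsq(A,(P**2).sum(1),rcond=None)[0]
print("rim",s[:2],np.sqrt(s[2]+s[:2]@s[:2]),len(P)); 
ax=ray(c,194.7,219.7,.178)[:2]; h=ray(c,189.5,173.3,.246)[:2]; p=ray(c,149.2,173,.186)[:2]
for n,o in(("bbox",ax),("fit",s[:2]),("hub",ray(c,192,219.2,.2)[:2])):
    ah=np.degrees(np.arctan2(*(h-o)[::-1]));ap=np.degrees(np.arctan2(*(p-o)[::-1]))
    print(n,o,"handle",h,np.linalg.norm(h-o),ah,"ptr",p,np.linalg.norm(p-o),ap,ah-ap)
```

```text
rim [0.53710384 0.22091587] 0.10791891645665709 55
bbox [0.53310443 0.22266511] handle [0.61302652 0.21589482] 0.08020833856992896 -4.842033599782126 ptr [0.6199572  0.30814539] 0.12186172845704261 44.54369396560545 -49.385727565387576
fit [0.53710384 0.22091587] handle [0.61302652 0.21589482] 0.07608852736173088 -3.783676827391531 ptr [0.6199572  0.30814539] 0.12030655445401123 46.47387028909741 -50.257547116488944
hub [0.53349626 0.22188168] handle [0.61302652 0.21589482] 0.07975527671395989 -4.304984446732063 ptr [0.6199572  0.30814539] 0.12213484086895868 44.93457419170878 -49.23955863844085
```

The "bbox" axle estimate fits the given sizes: handle radius 80 mm, pointer at 122 mm, and wheel at about −49°. The present yaw of 22° already lines the closing axis up with the handle's tangent. I'll raise the tool, then cross above both machines.

```bash
python3 -m jog '[{"tz":-0.06},{"tz":-0.12},{"tx":0.04,"ty":-0.036,"tz":-0.12},{"tx":0.08,"ty":-0.073,"tz":-0.12},{"tx":0.12,"ty":-0.11,"tz":-0.12},{"tx":0.16,"ty":-0.147,"tz":-0.12},{"tx":0.2,"ty":-0.183,"tz":-0.12},{"tx":0.24,"ty":-0.22,"tz":-0.12}]' && python3 -m jog '[{"tx":0.04,"ty":-0.036,"fingers":1},{"tx":0.08,"ty":-0.073},{"tx":0.12,"ty":-0.11},{"tx":0.16,"ty":-0.147},{"tx":0.2,"ty":-0.183},{"tx":0.24,"ty":-0.22},{"tx":0.28,"ty":-0.257},{"tx":0.32,"ty":-0.293}]'
```

```text
invalid input
```

```bash
python3 -m jog '[{"wx":0,"wy":0,"wz":0,"tx":0,"ty":0,"tz":-0.06,"fingers":1},{"wx":0,"wy":0,"wz":0,"tx":0,"ty":0,"tz":-0.12,"fingers":1},{"wx":0,"wy":0,"wz":0,"tx":0.04,"ty":-0.036,"tz":-0.12,"fingers":1},{"wx":0,"wy":0,"wz":0,"tx":0.08,"ty":-0.073,"tz":-0.12,"fingers":1},{"wx":0,"wy":0,"wz":0,"tx":0.12,"ty":-0.11,"tz":-0.12,"fingers":1},{"wx":0,"wy":0,"wz":0,"tx":0.16,"ty":-0.147,"tz":-0.12,"fingers":1},{"wx":0,"wy":0,"wz":0,"tx":0.2,"ty":-0.183,"tz":-0.12,"fingers":1},{"wx":0,"wy":0,"wz":0,"tx":0.24,"ty":-0.22,"tz":-0.12,"fingers":1}]'
```

```text
t: 1.2
position: [0.3746, -0.284, 0.3514]
eef_rot: [180.0, -0.0, 22.0]
ft_force: [1.0, -0.3, -0.5]
finger_gap: 0.0858
gripper_force: 0.0
```

```bash
python3 -m jog '[{"wx":0,"wy":0,"wz":0,"tx":0.04,"ty":-0.037,"tz":0,"fingers":1},{"wx":0,"wy":0,"wz":0,"tx":0.085,"ty":-0.078,"tz":0,"fingers":1},{"wx":0,"wy":0,"wz":0,"tx":0.13,"ty":-0.119,"tz":0,"fingers":1},{"wx":0,"wy":0,"wz":0,"tx":0.175,"ty":-0.16,"tz":0,"fingers":1},{"wx":0,"wy":0,"wz":0,"tx":0.22,"ty":-0.201,"tz":0,"fingers":1},{"wx":0,"wy":0,"wz":0,"tx":0.265,"ty":-0.242,"tz":0,"fingers":1},{"wx":0,"wy":0,"wz":0,"tx":0.31,"ty":-0.283,"tz":0,"fingers":1},{"wx":0,"wy":0,"wz":0,"tx":0.35,"ty":-0.32,"tz":0,"fingers":1}]' && python3 -m jog '[{"wx":0,"wy":0,"wz":0,"tx":0.04,"ty":-0.037,"tz":0,"fingers":1},{"wx":0,"wy":0,"wz":0,"tx":0.059,"ty":-0.054,"tz":0,"fingers":1},{"wx":0,"wy":0,"wz":0,"tx":0.059,"ty":-0.054,"tz":0.03,"fingers":1},{"wx":0,"wy":0,"wz":0,"tx":0.059,"ty":-0.054,"tz":0.06,"fingers":1},{"wx":0,"wy":0,"wz":0,"tx":0.059,"ty":-0.054,"tz":0.075,"fingers":1},{"wx":0,"wy":0,"wz":0,"tx":0.059,"ty":-0.054,"tz":0.075,"fingers":1}]'
python3 - <<'E'
from h import *
c=capture("scene");save(c,"s2.png");s=sense();p=np.array(s["position"])
y=np.array([np.sin(.384),-np.cos(.384),0])
print(p,s["joint_pos"]); print("tcp px",proj(c,p),"handle est px",proj(c,[[.613,.216,.246],[.613,.216,.196]]))
f=c["frame"];cv2.imwrite("pics/s2c.png",cv2.resize(f[120:320,300:520,::-1],None,fx=3,fy=3,interpolation=cv2.INTER_CUBIC))
E
```

```text
t: 2.2
position: [0.5795, 0.144, 0.3511]
eef_rot: [-180.0, 0.0, 22.0]
ft_force: [0.5, -1.5, 0.2]
finger_gap: 0.0851
gripper_force: 0.0
t: 2.95
position: [0.6131, 0.2138, 0.2755]
eef_rot: [180.0, 0.1, 22.0]
ft_force: [0.0, 0.4, -0.0]
finger_gap: 0.0853
gripper_force: 0.0
[0.61352278 0.21419968 0.27672427] [  -1.59490538   27.76916059  -32.68484033   82.57827627   15.16599637
   74.05888499 -103.45788636]
tcp px [[396.94894781 235.03318106]] handle est px [[395.92792116 248.65664772]
 [392.80096953 269.02046885]]
```

View pics/s2c.png

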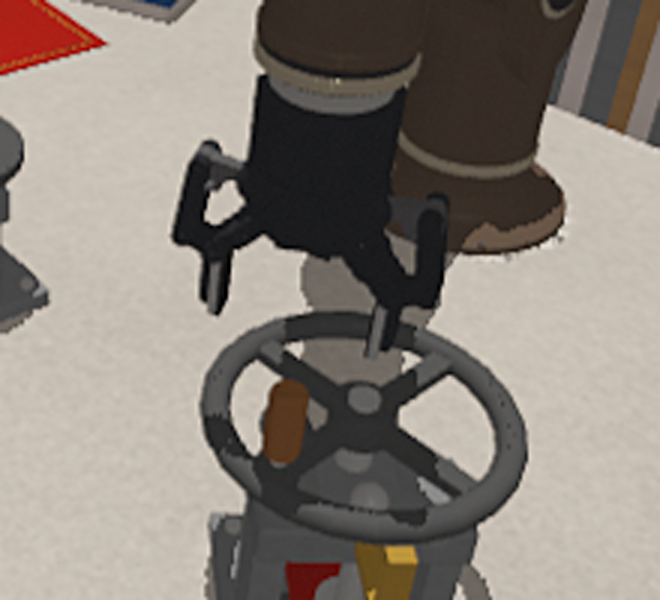

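The handle top appears at crop (291,385), which is full-frame (397,248). That is about 1 px from where my estimate puts it, and it sits between the open fingers. I'll descend and close.

```bash
python3 -m jog '[{"wx":0,"wy":0,"wz":0,"tx":0.001,"ty":-0.001,"tz":0.025,"fingers":1},{"wx":0,"wy":0,"wz":0,"tx":0.001,"ty":-0.001,"tz":0.05,"fingers":1},{"wx":0,"wy":0,"wz":0,"tx":0.001,"ty":-0.001,"tz":0.067,"fingers":1},{"wx":0,"wy":0,"wz":0,"tx":0.001,"ty":-0.001,"tz":0.067,"fingers":1}]' && python3 -m jog '[{"wx":0,"wy":0,"wz":0,"tx":0,"ty":0,"tz":0,"fingers":0.1},{"wx":0,"wy":0,"wz":0,"tx":0,"ty":0,"tz":0,"fingers":0.1},{"wx":0,"wy":0,"wz":0,"tx":0,"ty":0,"tz":0,"fingers":0.1},{"wx":0,"wy":0,"wz":0,"tx":0,"ty":0,"tz":0,"fingers":0.1},{"wx":0,"wy":0,"wz":0,"tx":0,"ty":0,"tz":0,"fingers":0.1},{"wx":0,"wy":0,"wz":0,"tx":0,"ty":0,"tz":0,"fingers":0.1}]' 40
python3 - <<'E'
from h import *
s=sense();p=np.array(s["position"]);print(p)
o=np.array([.5332,.2224]);v=p[:2]-o;r=np.hypot(*v);a0=np.degrees(np.arctan2(v[1],v[0]));print(r,a0)
for a in range(0,80,10):
    for rr in (.08,):
        q=o+rr*np.array([np.cos(np.radians(a)),np.sin(np.radians(a))]);d=q-p[:2]
        print(a,q.round(4),"tx %.4f ty %.4f"%(d@[np.cos(.384),np.sin(.384)],d@[np.sin(.384),-np.cos(.384)]))
E
```

```text
t: 3.5
position: [0.6138, 0.2153, 0.2089]
eef_rot: [180.0, 0.1, 22.0]
ft_force: [0.1, -0.3, 1.0]
finger_gap: 0.0854
gripper_force: 0.0
t: 4.25
position: [0.6139, 0.2164, 0.2102]
eef_rot: [-180.0, -0.1, 22.0]
ft_force: [-2.5, 1.7, 4.7]
finger_gap: 0.023
gripper_force: 39.3
[0.61392556 0.21636062 0.21017688]
0.08095116022940592 -4.278537296114444
0 [0.6132 0.2224] tx 0.0016 ty -0.0059
10 [0.612  0.2363] tx 0.0057 ty -0.0192
20 [0.6084 0.2498] tx 0.0074 ty -0.0330
30 [0.6025 0.2624] tx 0.0066 ty -0.0470
40 [0.5945 0.2738] tx 0.0035 ty -0.0606
50 [0.5846 0.2837] tx -0.0019 ty -0.0734
60 [0.5732 0.2917] tx -0.0095 ty -0.0851
70 [0.5606 0.2976] tx -0.0191 ty -0.0953
```

Gripped: the gap is 23 mm and the grip force 39 N. Now I'll turn along the arc to about 40°, then check the forces.

```bash
python3 -m jog '[{"wx":0,"wy":0,"wz":0,"tx":0.0015,"ty":-0.006,"tz":0,"fingers":0.1},{"wx":0,"wy":0,"wz":0,"tx":0.004,"ty":-0.0125,"tz":0,"fingers":0.1},{"wx":0,"wy":0,"wz":0,"tx":0.0055,"ty":-0.019,"tz":0,"fingers":0.1},{"wx":0,"wy":0,"wz":0,"tx":0.007,"ty":-0.026,"tz":0,"fingers":0.1},{"wx":0,"wy":0,"wz":0,"tx":0.0075,"ty":-0.033,"tz":0,"fingers":0.1},{"wx":0,"wy":0,"wz":0,"tx":0.0065,"ty":-0.047,"tz":0,"fingers":0.1},{"wx":0,"wy":0,"wz":0,"tx":0.0035,"ty":-0.0605,"tz":0,"fingers":0.1},{"wx":0,"wy":0,"wz":0,"tx":0.0035,"ty":-0.0605,"tz":0,"fingers":0.1}]'
python3 - <<'E'
from h import *
s=sense();p=np.array(s["position"]);o=np.array([.5332,.2224]);v=p[:2]-o;print(np.hypot(*v),np.degrees(np.arctan2(v[1],v[0])),s["ft_force"])
E
```

```text
t: 5.25
position: [0.5954, 0.2765, 0.2102]
eef_rot: [-179.8, -0.3, 22.1]
ft_force: [4.5, 7.4, 0.6]
finger_gap: 0.0228
gripper_force: 39.6
0.08240330709719026 41.02832646067873 [4.46408821 7.400404   0.60196475]
```

```bash
python3 -m jog '[{"wx":0,"wy":0,"wz":0,"tx":-0.0025,"ty":-0.0065,"tz":0,"fingers":0.1},{"wx":0,"wy":0,"wz":0,"tx":-0.0055,"ty":-0.013,"tz":0,"fingers":0.1},{"wx":0,"wy":0,"wz":0,"tx":-0.009,"ty":-0.019,"tz":0,"fingers":0.1},{"wx":0,"wy":0,"wz":0,"tx":-0.013,"ty":-0.0245,"tz":0,"fingers":0.1},{"wx":0,"wy":0,"wz":0,"tx":-0.0175,"ty":-0.03,"tz":0,"fingers":0.1},{"wx":0,"wy":0,"wz":0,"tx":-0.0175,"ty":-0.03,"tz":0,"fingers":0.1},{"wx":0,"wy":0,"wz":0,"tx":-0.0175,"ty":-0.03,"tz":0,"fingers":0.1}]'
python3 - <<'E'
from h import *
s=sense();p=np.array(s["position"]);o=np.array([.5332,.2224]);v=p[:2]-o;print(np.hypot(*v),np.degrees(np.arctan2(v[1],v[0])),s["ft_force"])
E
```

```text
t: 6.12
position: [0.5675, 0.2976, 0.2102]
eef_rot: [-179.8, -0.3, 22.1]
ft_force: [2.5, 7.1, 1.6]
finger_gap: 0.023
gripper_force: 40.0
0.08268174777777927 65.48732597105065 [2.46203594 7.11656292 1.55567096]
```

The handle is at 65°, about 20° past the pointer. I'll release it, rise and check.

```bash
python3 -m jog '[{"wx":0,"wy":0,"wz":0,"tx":0,"ty":0,"tz":0,"fingers":1},{"wx":0,"wy":0,"wz":0,"tx":0,"ty":0,"tz":0,"fingers":1},{"wx":0,"wy":0,"wz":0,"tx":0,"ty":0,"tz":0,"fingers":1},{"wx":0,"wy":0,"wz":0,"tx":0,"ty":0,"tz":0,"fingers":1},{"wx":0,"wy":0,"wz":0,"tx":0,"ty":0,"tz":-0.03,"fingers":1},{"wx":0,"wy":0,"wz":0,"tx":0,"ty":0,"tz":-0.07,"fingers":1},{"wx":0,"wy":0,"wz":0,"tx":0,"ty":0,"tz":-0.12,"fingers":1},{"wx":0,"wy":0,"wz":0,"tx":0,"ty":0,"tz":-0.16,"fingers":1}]' && python3 -m jog '[{"wx":0,"wy":0,"wz":0,"tx":-0.04,"ty":0.04,"tz":0,"fingers":1},{"wx":0,"wy":0,"wz":0,"tx":-0.08,"ty":0.08,"tz":0,"fingers":1},{"wx":0,"wy":0,"wz":0,"tx":-0.12,"ty":0.12,"tz":0,"fingers":1},{"wx":0,"wy":0,"wz":0,"tx":-0.14,"ty":0.16,"tz":0,"fingers":1},{"wx":0,"wy":0,"wz":0,"tx":-0.15,"ty":0.2,"tz":0,"fingers":1},{"wx":0,"wy":0,"wz":0,"tx":-0.15,"ty":0.24,"tz":0,"fingers":1},{"wx":0,"wy":0,"wz":0,"tx":-0.15,"ty":0.24,"tz":0,"fingers":1},{"wx":0,"wy":0,"wz":0,"tx":-0.15,"ty":0.24,"tz":0,"fingers":1}]'
python3 - <<'E'
from h import *
c=capture("top");f=c["frame"];cv2.imwrite("pics/end.png",cv2.resize(f[140:290,120:280,::-1],None,fx=4,fy=4,interpolation=cv2.INTER_CUBIC))
print(proj(c,[.5332+.08*np.cos(1.13),.2224+.08*np.sin(1.13),.246])-[120,140],sense()["ft_force"])
E
```

```text
t: 7.12
position: [0.5671, 0.2943, 0.3715]
eef_rot: [-180.0, -0.1, 22.0]
ft_force: [0.2, 0.2, 0.4]
finger_gap: 0.0854
gripper_force: 0.0
t: 8.12
position: [0.5176, 0.0161, 0.3693]
eef_rot: [-180.0, -0.0, 22.0]
ft_force: [0.6, 0.0, 0.1]
finger_gap: 0.0851
gripper_force: 0.0
[[23.92626946 58.93687102]] [0.16028983 0.30483658 0.19219476]
```

View pics/end.png

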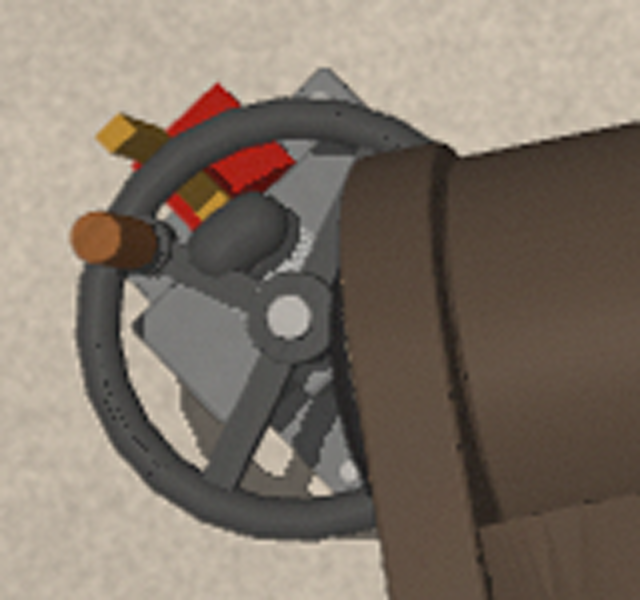

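The handle top is at crop (95,238), against a predicted (96,236) for 20° past the pointer. The arm is clear, so I'll hand in.

```bash
python3 -c "
from workcell import *
print(sign_off())"
```

```text
the job is handed in; nothing more can be done
None
```

The press flywheel was left about 20° past the brass pointer by camera measurement, the handle was released with the arm clear, the hole punch was not touched, and the job was handed in at about 8 s; no verdict was shown.

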